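# Crystal stand: thread the stone rings, then hold the stem centred

### The arm

A 6-joint arm with a two-finger parallel gripper is mounted at the origin on the work surface. World frame = base frame: x ahead of the robot, y to its left, z up, the work surface at z = 0. Lengths are in m, angles in degrees, forces in N, time in s.
With the tool pointing down it reaches from about 0.4 to 0.825 m from the base axis. Payload 7 kg.
Tool frame: the origin (TCP) lies on the front face of the gripper's body, between the roots of the fingers; the fingertips stand 66 mm ahead of it and the grasp point (between the pads) lies 47 mm ahead of it; z points along the fingers, y is the line along which they close (so a half turn about z gives the same grasp; the last joint's range is limited). The gripper opens to 88 mm and grips with 3 to 60 N. Pads are 19 mm wide; open, the fingers measure 130 mm over their backs; the gripper's body (78 mm by 193 mm) begins 47 mm behind the grasp point.
Start: joints at [83.829, 20.546, 0.682, 0, -70.136, -16.507], TCP at [0.26, 0.623, 0.292] pointing down, gripper open.
Joint ranges: [-176.03, 176.03], [-82.01, 121.73], [-58.28, 71.71], [-173.87, 95.51], [-174.79, -0.11], [-173.66, 173.66]. Speed limits (degrees/s): [136.94, 136.94, 172.46, 180, 180, 180].

### API

Orientations are given as [roll, pitch, yaw] about the fixed x, y, z axes, in that order (R = Rz(yaw) Ry(pitch) Rx(roll)).
In Python, from plant import ctrl gives the robot as it stands.
- The arm moves only by the tool send_rows, never from a script. Its argument "deltas" is a list of rows, each a list of 2 entries, a list of its own where there are three numbers: the shift along the tool's x, y, z each as a share of 800 mm, from -1 to 1, then the turn about the tool's z as a share of 90 degrees, from -1 to 1. A call has exactly 5 rows; each row is the pose to reach, as a shift and turn from the pose commanded when the call began, along the tool's axes at that moment; what a row does not reach only later rows make up. A row lasts 1/12 s, in which the tool goes at most 41.7 mm and 7.16 degrees, less where a joint would pass 70% of its speed; a pose out of reach is approached as far as the arm can. A call with a number of a shift or a turn outside -1 to 1 is refused whole. A call with a gripper value outside its range is refused whole. "gripper" is the opening, from 0 (shut) to 1 (fully open), set as the call begins (left out, the last holds). The fingers move at their own pace and stop on an object; the grip force is fixed at half the most. Time passes only in rows, so rows that repeat a pose let the fingers close, or fill a call up. It gives the time, the measured TCP pose, the force, the opening and the grip force at its end, in the units of the state.
- ctrl.get_obs(): the state, without advancing time (a new reading comes with each control period).
- ctrl.snapshot(name): name is "scene" or "top"; returns a dict with "color" (480x640x3 uint8, red, green, blue), "vertical_fov" (degrees; the focal length in pixels is half the picture's height over the tangent of half this angle, whatever the lens; pixels are square), "cx", "cy" (the principal point, pixels), "rvec" (rotation vector, rad) and "tvec" (3), from world to camera coordinates, as OpenCV has them. Camera axes: x right, y down, z forward; pixel columns grow to the right and rows downward; lengths in m; the calibration is good to about 2 mm. A picture is of the moment at which its call begins. There is no depth.
- ctrl.close_job(): hands the job in; it is judged then, once.
Trained networks look in a picture, given as the dict that the camera call returned (one of the last four; its "shot" number tells which), for a name from the list of things; names that differ only in an ending like _2 or _b are one class to them, and where a whole thing is asked for, a point or a joint stands for the part that bears it (a point fixed in the world has none). Each returns a list of dicts, best first, with "conf" (0 to 1); they miss things now and then, are a little off and sometimes report something else, mostly with a low value. They report only what shows in the picture. A call takes as long as a camera call. They do not tell look-alikes from the thing itself.
- ctrl.boxes_of(picture, thing): "xy" ([column, row] as shares, 0 to 1, of the picture: columns of its width, rows of its height, amid what is visible of it).
- ctrl.cut_out(picture, thing): "pixels" (480x640 bool, what is visible of it) and "xy" ([column, row] as shares, 0 to 1, of the picture: columns of its width, rows of its height, amid what is visible of it).
The state is a dict: "clock": time; "joint_pos": joint angles; "qvel": joint speeds; "tau": joint torques, N m; "tool_pos": TCP position; "orientation": TCP orientation; "force": force on the tool from outside, world axes, zero at the start; "moment": the same for the moment, N m; "opening": finger opening in m; "gripper_force": force on a finger pad.
Only numpy, scipy, OpenCV 4.12 (cv2) and the standard library are available. Lean on these libraries where they do the work, as an engineer would, in place of code of your own. Each camera call takes 0.05 s, during which the arm holds its last target. There are 200 camera calls.

### The job

Build up the display stand: thread the wide purple stone ring and then the narrower green one down over its brass post, each fully home and let go. Then take the crystal by its square brass collar, lift its stem out of the wooden rest and lower more than half of the stem into the hollow post without ever touching the stand with it. Finish while still holding it there, still, upright and centred in the bore with the collar clear above the post, so that I can tighten the set screws; leave the other things on the table alone.

Things in the scene. Friction and masses are not known exactly. Their poses are not given: they have to be found in the camera images.
- stand: display stand, fixed to the table: dark wooden disc foot 90 mm across and 6 mm thick, on it a dark wooden seat 48 mm across whose top (where the first ring comes home) is 14 mm above the table, and from the seat a hollow brass post, 26 mm outside, bore 20 mm across, rising to 74 mm above the table. The bore is open at the top and goes 60 mm down to the seat. Origin: centre of the foot's underside, on the table; z up along the post's axis
- bore_mouth (a point): centre of the bore at the post's top rim, 74 mm above the table
- ring_wide_mid (a point): centre (half-way up, in the middle of the hole) of the loose purple stone ring: 64 mm outside, hole 34 mm, 22 mm high, about 130 g, lying flat on the table; goes on first; z along its axis
- ring_narrow_mid (a point): centre (half-way up, in the middle of the hole) of the loose green stone ring: 50 mm outside, hole 34 mm, 22 mm high, about 70 g, lying flat on the table; goes on second, on top of the purple one; z along its axis
- rest: wooden rest, fixed to the table: pale block 50 x 50 x 62 mm with a metal neck 18 mm across on top that rises to 76 mm; a hole about 12 mm across runs down through both and the crystal's stem hangs in it. Origin: centre of the underside, on the table; x and y along the block's sides
- collar_mid (a point): centre of the square brass collar of the crystal, where to grip it: 18 x 18 mm wide and 36 mm high, faces along the point's x and y. Above the collar stands a pale crystal point, 23 mm across and 35 mm high; below it a straight steel stem 8 mm in diameter and 60 mm long. In all about 120 g and 131 mm long. At the start it stands upright in the rest, the collar's underside on the rest's neck, the collar's faces turned up to about 0.12 rad from the sides of the block
- stem_tip (a point): centre of the lower end of the crystal's stem, 78 mm below the collar's centre; z points up along the stem
- cup: bystander: brown paper cup, 74 mm across, 80 mm high; origin at its underside
- dish: bystander: glass dish of amethyst pieces, 90 mm across, about 45 mm high; origin at its underside
- obsidian: bystander: black pointed stone standing up, 40 mm across, 75 mm high; origin at its underside
- jar: bystander: closed green glass jar, 70 mm across, 75 mm high; origin at its underside
- driver: bystander: screwdriver 150 mm long, lying along its own x axis
- jasper: bystander: red-brown tumbled stone, 24 mm across, 15 mm high; origin at its underside
- lapis: bystander: blue tumbled stone, 24 mm across, 15 mm high; origin at its underside
Mind the look-alikes: they are no part of the job. Of the things that look like the part that bears collar_mid, the smaller one is meant.

How it is judged (in metres and radians):
On the way, in this order (a step that is already met when the one before it is completed fails the run):
1. the purple ring lies fully home on the stand's seat, let go (z of ring_wide_mid in the frame of stand between 0.022 and 0.0275 m and horizontal distance between ring_wide_mid and bore_mouth below 0.006 m and angle between ring_wide_mid's own z axis and vertical below 0.08 rad and contact force between the fingers and ring_wide below 0.1 N), for 0.2 s.
2. the green ring lies fully home on the purple one, let go (all of step 1 and z of ring_narrow_mid in the frame of stand between 0.044 and 0.05 m and horizontal distance between ring_narrow_mid and bore_mouth below 0.006 m and angle between ring_narrow_mid's own z axis and vertical below 0.08 rad and contact force between the fingers and ring_narrow below 0.1 N), for 0.2 s.
At the end, for the whole second after the job is handed in: Both rings on the post, let go, flat (0.08 rad), purple within 2.5 mm of the seat, green within 3 mm of the purple; crystal held still in the fingers, stem 30 mm or deeper in the bore, collar 1.5 mm or more above the rim, tip within 3.5 mm of the axis, upright (0.08 rad), touching nothing else (all of step 2 and z of stem_tip in the frame of stand between 0.0155 and 0.044 m and horizontal distance between stem_tip and bore_mouth below 0.0035 m and angle between stem_tip's own z axis and vertical below 0.08 rad and contact force between the fingers and crystal above 1 N and contact force between crystal and stand below 0.1 N and contact force between crystal and ring_wide below 0.1 N and contact force between crystal and ring_narrow below 0.1 N and linear speed of crystal below 0.02 m/s); the arm keeps its last pose, push and grip.
It fails at once if the crystal or its stem touches the stand (over 0.2 N) (contact force between crystal and stand above 0.2 N).
It fails at once if a bystander is shifted by more than 30 mm (distance of any of cup, dish, obsidian, jar, driver, jasper, lapis from where it was at the start of the episode above 0.03 m).
It also fails if it takes over 64 s, if anything falls off the work surface, if the arm or the gripper's body presses on something with over 40 N, if the wrist force passes 120 N, or if a joint passes its speed limit or range.

## Working session

There is one attempt and no reset: what is moved stays moved. The work goes in short steps, Python scripts to look and compute and a tool call to move; the robot and the scene stay as the last step left them, time stands still between calls to the robot, and variables do not carry over. Pictures are saved under pics/ and viewed, at most 10 in all, crops included, and the job is handed in when it is done.

Besides the shell and the picture viewer there is one more tool, called in YAML: its name, and indented under it one key for each argument. send_rows: Moves the arm, as the interface text tells. Shift numbers are shares of 800 mm and turn numbers shares of 90 degrees, none past 1 either way. Its arguments: {"type":"object","properties":{"deltas":{"type":"array","items":{"type":"array"}},"gripper":{"type":"number"}},"required":["deltas"]}

```bash
mkdir -p pics; ls; cat > h.py <<'E'
import numpy as np, cv2
from plant import ctrl
def K(p):
    f=240/np.tan(np.radians(p["vertical_fov"])/2); return f
def px2w(p,uv,z):
    f=K(p);R=cv2.Rodrigues(np.array(p["rvec"],float))[0];t=np.array(p["tvec"],float).ravel()
    d=R.T@np.array([(uv[0]-p["cx"])/f,(uv[1]-p["cy"])/f,1]);c=-R.T@t
    return c+d*(z-c[2])/d[2]
def w2px(p,X):
    f=K(p);R=cv2.Rodrigues(np.array(p["rvec"],float))[0];t=np.array(p["tvec"],float).ravel()
    q=(R@np.atleast_2d(X).T).T+t; return np.c_[q[:,0]/q[:,2]*f+p["cx"],q[:,1]/q[:,2]*f+p["cy"]]
def save(p,n): cv2.imwrite("pics/"+n,cv2.cvtColor(p["color"],cv2.COLOR_RGB2BGR))
E
python3 - <<'E'
from h import *
for n in("top","scene"):
    p=ctrl.snapshot(n);save(p,n+"0.png")
    R=cv2.Rodrigues(np.array(p["rvec"],float))[0];print(n,K(p),p["cx"],p["cy"],-R.T@np.ravel(p["tvec"]),{k for k in p})
    for t,z in(("stand",.04),("ring_wide_mid",.022),("ring_narrow_mid",.022),("rest",.06),("collar_mid",.1),("cup",.04),("dish",.03),("obsidian",.04),("jar",.04),("driver",.01),("jasper",.01),("lapis",.01)):
        print(t,[(np.round(np.array(d["xy"])*[640,480]).tolist(),px2w(p,np.array(d["xy"])*[640,480],z).round(3)[:2].tolist(),round(d["conf"],2)) for d in ctrl.boxes_of(p,t)[:3]])
print(ctrl.get_obs())
E
```

```text
pics
top 562.5586199217669 318.3492600403419 244.33269673231004 [ 0.43504333 -0.01902619  1.11763312] {'shot', 'cy', 'rvec', 'vertical_fov', 'tvec', 'color', 'cx'}
stand [([301.0, 231.0], [0.58, 0.036], 0.93), ([245.0, 355.0], [0.341, 0.135], 0.46)]
ring_wide_mid [([187.0, 219.0], [0.601, 0.263], 0.68), ([450.0, 232.0], [0.588, -0.254], 0.24)]
ring_narrow_mid [([185.0, 269.0], [0.502, 0.263], 0.83), ([243.0, 248.0], [0.545, 0.151], 0.53)]
rest [([451.0, 231.0], [0.584, -0.248], 0.89)]
collar_mid [([498.0, 254.0], [0.539, -0.324], 0.92), ([459.0, 220.0], [0.598, -0.255], 0.52)]
cup [([464.0, 221.0], [0.606, -0.277], 0.75), ([283.0, 132.0], [0.775, 0.078], 0.56)]
dish [([245.0, 355.0], [0.34, 0.137], 0.89)]
obsidian [([339.0, 332.0], [0.389, -0.041], 0.66)]
jar [([396.0, 160.0], [0.725, -0.146], 0.97)]
driver [([246.0, 354.0], [0.341, 0.137], 0.72), ([437.0, 331.0], [0.394, -0.233], 0.69)]
jasper [([299.0, 231.0], [0.583, 0.041], 0.44)]
lapis [([389.0, 268.0], [0.514, -0.138], 0.59)]
scene 526.750736784158 319.17634339359523 242.58618418460514 [ 1.3166761  -0.04574784  0.89044237] {'sh
[... 779 characters left out ...]
0], [0.739, 0.071], 0.27)]
{'clock': 1.3, 'joint_pos': array([ 8.38297873e+01,  2.05461662e+01,  6.81738774e-01, -6.42954964e-04,
       -7.01352697e+01, -1.65045256e+01]), 'qvel': array([ 0.03567165,  0.08749165, -0.01159905, -0.00043039, -0.01500573,
       -0.01246204]), 'tau': array([-2.29676971e-07, -5.82380319e+01,  2.93296605e+01,  7.00235814e+00,
        1.25344953e-02, -1.33753522e-05]), 'tool_pos': array([0.26024347, 0.62279135, 0.29215974]), 'orientation': array([-1.79999881e+02,  6.65827195e-04, -2.26749568e+01]), 'force': array([-0.01821537,  0.00305559, -0.9876247 ]), 'moment': array([-0.05812247, -0.00108674,  0.00409154]), 'gripper_force': 0.0, 'opening': 0.08749586103066184}
```

View images.

View pics/top0.png

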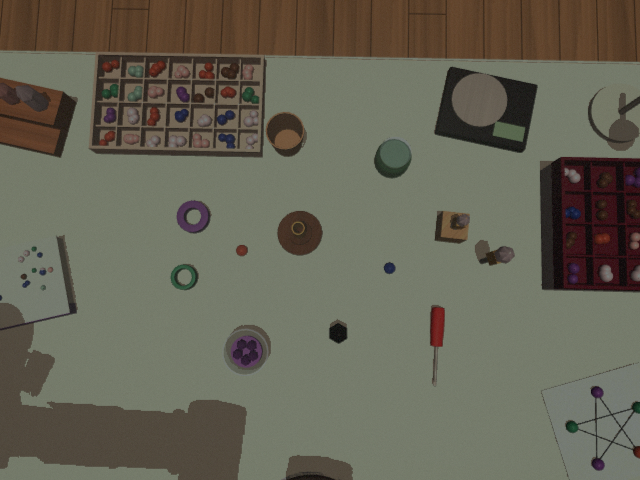

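View pics/scene0.png

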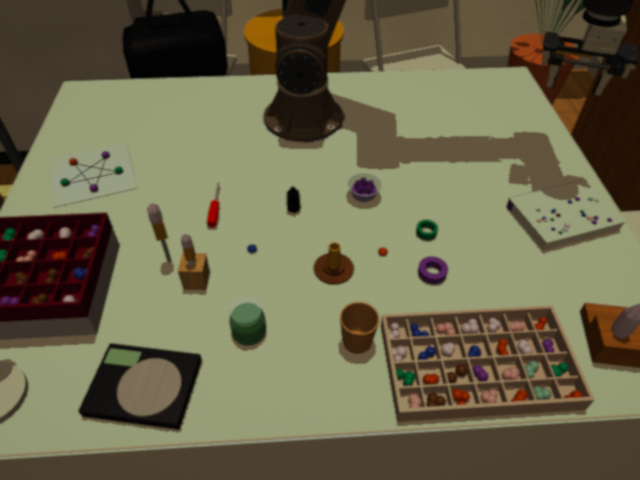

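The top view shows the purple ring at about (193,217), green ring (183,277), stand (300,232), and rest with its crystal (455,223). The look-alike crystal stands apart at (498,254). The scene view agrees, with the rest at (194,265) and the larger look-alike at (160,230). Next I fit the silhouettes in both cameras.

```bash
cat >> h.py <<'E'
from scipy.optimize import minimize
def circ(x,y,r,z,n=48):
    a=np.linspace(0,2*np.pi,n,endpoint=False);return np.c_[x+r*np.cos(a),y+r*np.sin(a),np.full(n,z)]
def box(x,y,w,z0,z1,yaw):
    a=yaw+np.pi/4+np.arange(4)*np.pi/2;q=np.c_[x+w/2**.5*np.cos(a),y+w/2**.5*np.sin(a)]
    return np.r_[np.c_[q,[z0]*4],np.c_[q,[z1]*4]]
S=8
def hullmask(p,parts):
    m=np.zeros((480,640),np.uint8)
    M=np.zeros((480*2,640*2),np.uint8)
    for P in parts:
        h=cv2.convexHull(np.round((w2px(p,P)+.5)*2*16-8).astype(np.int32)); cv2.fillConvexPoly(M,h,1,shift=4)
    return M
def up(mask): return cv2.resize(mask.astype(np.uint8),None,fx=2,fy=2,interpolation=cv2.INTER_NEAREST)
def fit(p,mask,model,x0):
    U=up(mask)
    def c(x):
        M=hullmask(p,model(x)); return 1-(M&U).sum()/max(1,(M|U).sum())
    best=None
    n=len(x0);sim=np.vstack([x0]+[np.array(x0)+np.eye(n)[i]*(.008 if i<2 else .2) for i in range(n)])
    r=minimize(c,x0,method="Nelder-Mead",options=dict(initial_simplex=sim,xatol=1e-4,fatol=1e-4))
    return r.x,1-r.fun
def fillhull(m):
    c=max(cv2.findContours(m.astype(np.uint8),cv2.RETR_EXTERNAL,cv2.CHAIN_APPROX_NONE)[0],key=cv2.contourArea)
    o=np.zeros(m.shape,np.uint8);cv2.drawContours(o,[c],-1,1,-1);return o
MOD=dict(
 ring_wide_mid=(lambda x:[np.r_[circ(*x,.032,0),circ(*x,.032,.022)]],(.601,.263)),
 ring_narrow_mid=(lambda x:[np.r_[circ(*x,.025,0),circ(*x,.025,.022)]],(.502,.263)),
 stand=(lambda x:[np.r_[circ(*x,.045,0),circ(*x,.045,.006)],np.r_[circ(*x,.024,.006),circ(*x,.024,.014)],np.r_[circ(*x,.013,.014),circ(*x,.013,.074)]],(.58,.04)))
E
python3 - <<'E'
from h import *
P={n:ctrl.snapshot(n) for n in("top","scene")}
for n,p in P.items():
    for t,(m,x0) in MOD.items():
        for d in ctrl.cut_out(p,t)[:2]:
            x,s=fit(p,fillhull(d["pixels"]),m,x0); print(n,t,x.round(4),round(s,3),d["conf"])
            if s>.5:break
    for d in ctrl.cut_out(p,"rest")[:1]:
        x,s=fit(p,fillhull(d["pixels"]),lambda x:[box(x[0],x[1],.05,0,.062,x[2]),np.r_[circ(x[0],x[1],.009,.062),circ(x[0],x[1],.009,.076)],np.r_[box(x[0],x[1],.018,.076,.112,x[2]),circ(x[0],x[1],.011,.135)]],(.59,-.25,0.)); print(n,"rest+crystal",x.round(4),round(s,3))
        x,s=fit(p,fillhull(d["pixels"]),lambda x:[box(x[0],x[1],.05,0,.062,x[2])],(.59,-.25,0.)); print(n,"rest only",x.round(4),round(s,3))
    for d in ctrl.cut_out(p,"collar_mid")[:3]:
        print(n,"cr",np.array(d["xy"])*[640,480],d["conf"],d["pixels"].sum())
    c=p["color"]; 
    f=3;z=[(400,180,200,130),(120,190,170,120)][n=="scene"]
    a=c[z[1]:z[1]+z[3],z[0]:z[0]+z[2]]; cv2.imwrite(f"pics/rest_{n}.png",cv2.cvtColor(cv2.resize(a,None,fx=4,fy=4,interpolation=cv2.INTER_CUBIC),cv2.COLOR_RGB2BGR))
p=P["scene"];
for uv in((168,262),(152,207)): print(px2w(p,uv,0),px2w(p,uv,.15))
print(ctrl.get_obs()["clock"])
E
```

```text
top ring_wide_mid [0.6089 0.2538] 0.874 0.65
top stand [0.5818 0.041 ] 0.946 0.97
top rest+crystal [ 0.5948 -0.255  -0.1211] 0.742
top rest only [ 0.5948 -0.2551 -0.1051] 0.749
top cr [499.2   252.576] 0.88 407
top cr [458.368 221.904] 0.72 216
scene ring_wide_mid [0.6057 0.2509] 0.882 0.58
scene stand [0.5794 0.0379] 0.937 0.55
scene rest+crystal [ 0.5945 -0.258  -0.046 ] 0.698
scene rest only [ 0.5936 -0.2584 -0.0328] 0.844
scene cr [156.48  223.776] 0.84 547
scene cr [188.096 247.488] 0.81 316
[ 0.53769737 -0.32690129  0.        ] [ 0.66892069 -0.27953942  0.15      ]
[ 0.35686919 -0.38824954  0.        ] [ 0.51855403 -0.33055321  0.15      ]
1.9
```

View pics/rest_top.png

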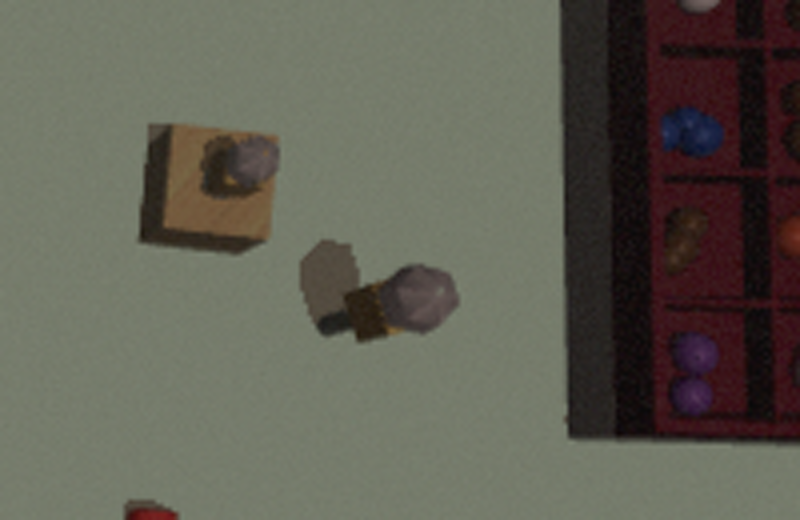

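View pics/rest_scene.png

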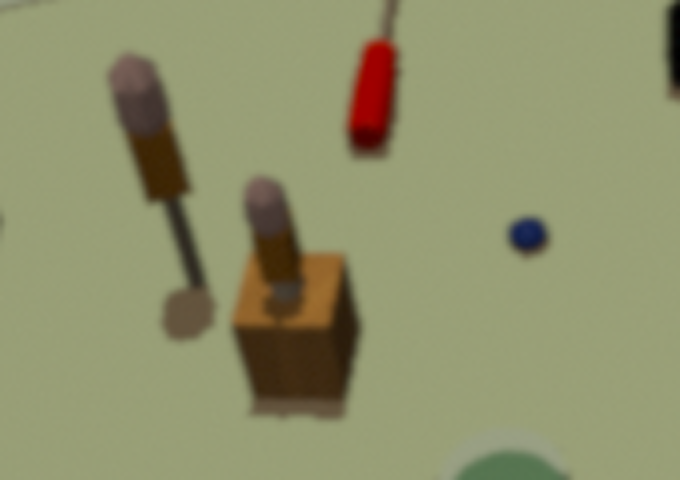

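The crops show the target crystal in the rest at top (457,220). The taller look-alike is free-standing at about (0.537,-0.325), so I'll close along the block's x there to miss it. Now a colour-based refinement.

```bash
cat >> h.py <<'E'
def seg(p,uv,lo,hi,r=45):
    h=cv2.cvtColor(p["color"],cv2.COLOR_RGB2HSV);m=cv2.inRange(h,lo,hi)
    u,v=map(int,uv);w=np.zeros_like(m);w[max(0,v-r):v+r,max(0,u-r):u+r]=1
    m=cv2.morphologyEx((m>0).astype(np.uint8)*w,cv2.MORPH_CLOSE,np.ones((3,3)))
    return fillhull(m)
GREEN=((65,110,25),(95,255,255));PURP=((125,70,25),(155,255,255))
E
python3 - <<'E'
from h import *
for n in("top","scene"):
    p=ctrl.snapshot(n)
    h=cv2.cvtColor(p["color"],cv2.COLOR_RGB2HSV)
    for t,C in(("ring_wide_mid",PURP),("ring_narrow_mid",GREEN)):
        m,x0=MOD[t];uv=w2px(p,[*x0,.011])[0]
        k=seg(p,uv,*C,r=30);x,s=fit(p,k,m,x0);print(n,t,x.round(4),round(s,3),k.sum())
    d=[d for d in ctrl.cut_out(p,"collar_mid") if abs(d["xy"][0]*640-(458 if n=="top" else 188))<8]
    if d:
        U=fillhull(d[0]["pixels"])
        x,s=fit(p,U,lambda x:[box(x[0],x[1],.018,.076,.112,-.1),np.r_[circ(x[0],x[1],.0115,.112),circ(x[0],x[1],.0115,.13),circ(x[0],x[1],.004,.147)]],(.594,-.256));print(n,"crystal",x.round(4),round(s,3))
    # block top face by colour
    k=cv2.inRange(h,(8,90,90),(22,255,255));uv=w2px(p,[.594,-.256,.062])[0];print(uv)
    w=np.zeros_like(k);u,v=map(int,uv);w[v-25:v+25,u-25:u+25]=1;k=k*w
    c=max(cv2.findContours(k,cv2.RETR_EXTERNAL,cv2.CHAIN_APPROX_NONE)[0],key=cv2.contourArea)
    U=np.zeros_like(k);cv2.fillConvexPoly(U,cv2.convexHull(c),1)
    x,s=fit(p,U,lambda x:[box(x[0],x[1],.05,.062,.062,x[2])],(.594,-.256,-.1));print(n,"block top",x.round(4),round(s,3))
E
```

```text
top ring_wide_mid [0.6079 0.2558] 0.824 754
top ring_narrow_mid [0.4882 0.2689] 0.142 84
top crystal [ 0.5946 -0.2542] 0.784
[455.36135178 225.63348756]
top block top [ 0.5952 -0.2544 -0.0878] 0.919
scene ring_wide_mid [0.6015 0.2506] 0.783 582
scene ring_narrow_mid [0.4794 0.2635] 0.698 294
scene crystal [ 0.5951 -0.2573] 0.867
[193.00857167 261.54481114]
scene block top [ 0.5946 -0.2588 -0.0614] 0.944
```

```bash
cat >> h.py <<'E'
def chroma(p,uv,r=28):
    u,v=map(int,uv);a=cv2.cvtColor(p["color"],cv2.COLOR_RGB2LAB).astype(float)
    w=a[v-r:v+r,u-r:u+r,1:];med=np.median(w.reshape(-1,2),0);d=np.linalg.norm(w-med,axis=2)
    m=np.zeros((480,640),np.uint8);t=max(6,np.percentile(d,97)*.4);m[v-r:v+r,u-r:u+r]=d>t
    return fillhull(cv2.morphologyEx(m,cv2.MORPH_CLOSE,np.ones((3,3))))
E
python3 - <<'E'
from h import *
for n in("top","scene"):
    p=ctrl.snapshot(n)
    for t,x0 in(("ring_wide_mid",(.607,.253)),("ring_narrow_mid",(.485,.265))):
        m=MOD[t][0];uv=w2px(p,[*x0,.011])[0]
        k=chroma(p,uv);x,s=fit(p,k,m,x0);print(n,t,x.round(4),round(s,3),k.sum())
E
```

```text
top ring_wide_mid [0.6078 0.2549] 0.88 805
top ring_narrow_mid [0.4864 0.2666] 0.829 494
scene ring_wide_mid [0.6055 0.2499] 0.855 639
scene ring_narrow_mid [0.486  0.2623] 0.908 388
```

send_rows:
  deltas:
    - [[0.039, 0.016, 0], -0.05]
    - [[0.078, 0.032, 0], -0.1]
    - [[0.118, 0.049, 0], -0.15]
    - [[0.157, 0.065, 0], -0.2]
    - [[0.196, 0.081, 0], -0.252]
  gripper: 1

```text
clock: 2.62
tool_pos: [0.3808, 0.5014, 0.2923]
orientation: [-180.0, -0.0, 0.3]
force: [-0.0, 1.4, 0.2]
opening: 0.0878
gripper_force: 0.0
```

send_rows:
  deltas:
    - [[0.028, 0.031, 0.011], 0]
    - [[0.056, 0.062, 0.022], 0]
    - [[0.085, 0.093, 0.034], 0]
    - [[0.113, 0.124, 0.045], 0]
    - [[0.142, 0.157, 0.057], 0]

```text
clock: 3.03
tool_pos: [0.4945, 0.3758, 0.2466]
orientation: [-180.0, -0.0, 0.0]
force: [0.5, 0.6, 0.1]
opening: 0.0876
gripper_force: 0.0
```

send_rows:
  deltas:
    - [[0.028, 0.031, 0.011], 0]
    - [[0.056, 0.062, 0.022], 0]
    - [[0.085, 0.093, 0.034], 0]
    - [[0.142, 0.157, 0.057], 0]
    - [[0.142, 0.157, 0.057], 0]

```text
clock: 3.45
tool_pos: [0.6085, 0.249, 0.2001]
orientation: [180.0, 0.0, -0.0]
force: [0.1, 0.2, 0.0]
opening: 0.0875
gripper_force: 0.0
```

send_rows:
  deltas:
    - [[-0.002, -0.0044, 0.04], 0]
    - [[-0.002, -0.0044, 0.08], 0]
    - [[-0.002, -0.0044, 0.12], 0]
    - [[-0.002, -0.0044, 0.145], 0]
    - [[-0.002, -0.0044, 0.1625], 0]

```text
clock: 3.87
tool_pos: [0.6046, 0.2539, 0.068]
orientation: [179.9, 0.2, -0.0]
force: [0.4, 0.2, 0.1]
opening: 0.0879
gripper_force: 0.0
```

send_rows:
  deltas:
    - [[0, 0, 0], 0]
    - [[0, 0, 0], 0]
    - [[0, 0, 0], 0]
    - [[0, 0, 0], 0]
    - [[0, 0, 0], 0]
  gripper: 0

```text
clock: 4.28
tool_pos: [0.606, 0.2552, 0.0724]
orientation: [-179.9, -0.1, 0.0]
force: [0.2, -0.7, 2.6]
opening: 0.0638
gripper_force: 30.0
```

send_rows:
  deltas:
    - [[0, 0, -0.025], 0]
    - [[0, 0, -0.06], 0]
    - [[0, 0, -0.095], 0]
    - [[0, 0, -0.125], 0]
    - [[0, 0, -0.125], 0]

```text
clock: 4.7
tool_pos: [0.6079, 0.2563, 0.1778]
orientation: [-179.7, -0.5, 0.1]
force: [0.6, 0.6, -0.4]
opening: 0.0634
gripper_force: 30.0
```

send_rows:
  deltas:
    - [[-0.01, 0.045, 0], 0]
    - [[-0.016, 0.09, 0], 0]
    - [[-0.024, 0.135, 0], 0]
    - [[-0.03, 0.18, 0], 0]
    - [[-0.031, 0.22, 0], 0]

```text
clock: 5.12
tool_pos: [0.5796, 0.0771, 0.1717]
orientation: [-180.0, -0.0, 0.0]
force: [-0.0, 0.2, -0.3]
opening: 0.0635
gripper_force: 30.0
```

send_rows:
  deltas:
    - [[0, 0.02, 0], 0]
    - [[0, 0.035, 0], 0]
    - [[0, 0.045, 0], 0]
    - [[0, 0.0475, 0], 0]
    - [[0, 0.0475, 0], 0]

```text
clock: 5.53
tool_pos: [0.581, 0.041, 0.1711]
orientation: [-180.0, -0.0, -0.0]
force: [0.2, 0.5, -1.2]
opening: 0.0638
gripper_force: 30.0
```

```bash
cat >> h.py <<'E'
def diag(t,zmid,rad,guess,pics=None):
    o=ctrl.get_obs();print(o["clock"],o["tool_pos"].round(4),o["orientation"].round(2),o["force"].round(1),round(o["opening"],4))
    for n in("top","scene"):
        p=ctrl.snapshot(n)
        if pics: save(p,f"{pics}_{n}.png")
        for d in ctrl.cut_out(p,t)[:3]:
            k=d["pixels"]
            x,s=fit(p,fillhull(k),lambda x:[np.r_[circ(*x,rad,zmid-.011),circ(*x,rad,zmid+.011)]],guess)
            print(n,d["conf"],(np.array(d["xy"])*[640,480]).round(),x.round(4),round(s,3),k.sum())
E
python3 -c "
from h import *
diag('ring_wide_mid',ctrl.get_obs()['tool_pos'][2]-.0605,.032,(.58,.04),'pw')"
```

```text
5.5333 [0.581  0.041  0.1711] [-1.7999e+02 -2.0000e-02 -1.0000e-02] [ 0.2  0.5 -1.2] 0.0638
scene 0.8 [334. 236.] [0.5808 0.0409] 0.922 697
scene 0.43 [333. 267.] [0.6691 0.0277] 0.879 1047
```

```bash
python3 - <<'E'
from h import *
a=cv2.imread("pics/pw_scene.png")[195:305,260:410];b=cv2.imread("pics/scene0.png")[220:300,290:380]
a=cv2.resize(a,(800,587),interpolation=cv2.INTER_CUBIC);cv2.imwrite("pics/c1.png",a)
# fit stand foot alone on color, and post from both cameras using shots stored
p=ctrl.snapshot("scene")
for x,y in((.581,.041),(.5794,.0379)): print(w2px(p,[[x,y,.074],[x,y+.013,.074],[x,y-.013,.074],[x,y+.045,.006],[x,y-.045,.006],[x+.045,y,.0]]).round(1).tolist())
E
```

```text
[[335.9, 246.2], [342.1, 245.9], [329.7, 246.5], [355.5, 266.0], [314.5, 268.1], [336.8, 285.0]]
[[334.3, 245.7], [340.5, 245.4], [328.2, 246.0], [354.0, 265.5], [313.1, 267.6], [335.3, 284.5]]
```

View pics/c1.png

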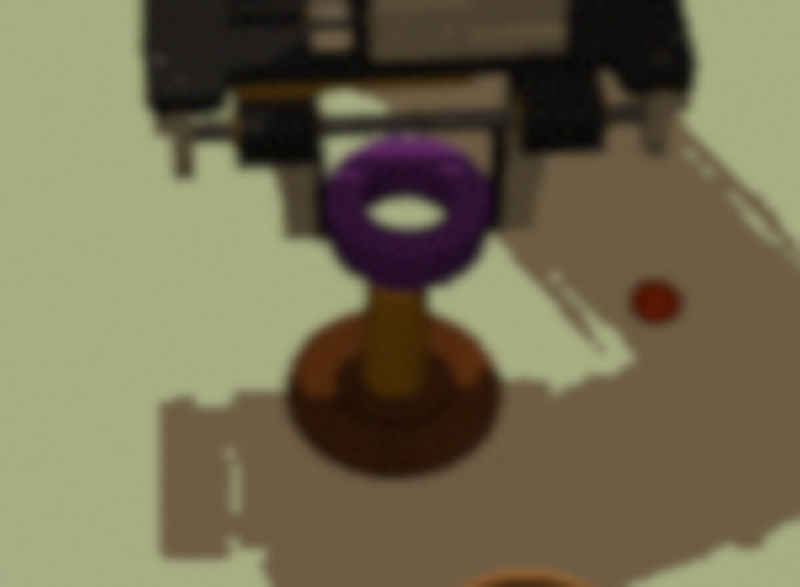

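send_rows:
  deltas:
    - [[-0.0019, 0.0031, 0.01], 0]
    - [[-0.0019, 0.0031, 0.02], 0]
    - [[-0.0019, 0.0031, 0.03], 0]
    - [[-0.0019, 0.0031, 0.04], 0]
    - [[-0.0019, 0.0031, 0.05], 0]

```text
clock: 6.2
tool_pos: [0.579, 0.0383, 0.1297]
orientation: [180.0, 0.0, 0.0]
force: [-0.3, 0.5, -1.5]
opening: 0.0639
gripper_force: 30.0
```

send_rows:
  deltas:
    - [[0, 0, 0.012], 0]
    - [[0, 0, 0.024], 0]
    - [[0, 0, 0.034], 0]
    - [[0, 0, 0.044], 0]
    - [[0, 0, 0.044], 0]

```text
clock: 6.62
tool_pos: [0.5783, 0.0381, 0.0937]
orientation: [180.0, 0.2, -0.0]
force: [-0.5, -0.3, -1.0]
opening: 0.0639
gripper_force: 30.0
```

```bash
python3 -c "
from h import *
o=ctrl.get_obs();print(o['tool_pos'],o['force'])
p=ctrl.snapshot('scene');save(p,'s2.png')
a=cv2.imread('pics/s2.png')[195:305,260:410];cv2.imwrite('pics/c2.png',cv2.resize(a,(800,587),interpolation=cv2.INTER_CUBIC))"
```

```text
[0.57833656 0.03808394 0.09371045] [-0.54156441 -0.25223177 -0.98955499]
```

View pics/c2.png

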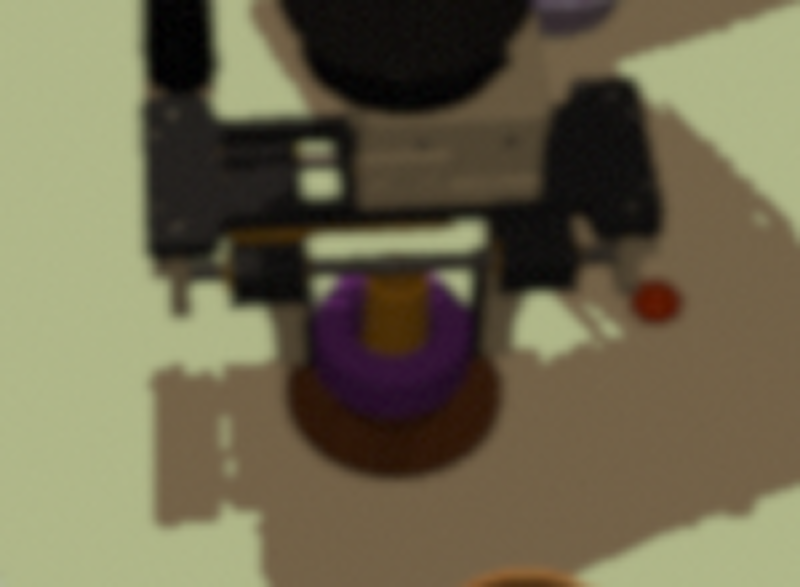

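The ring is threaded and centred on the post (about (396,330) in the crop). I'll lower it the rest of the way and release.

send_rows:
  deltas:
    - [[0, 0, 0.002], 0]
    - [[0, 0, 0.004], 0]
    - [[0, 0, 0.006], 0]
    - [[0, 0, 0.009], 0]
    - [[0, 0, 0.009], 0]

```text
clock: 7.08
tool_pos: [0.5791, 0.0384, 0.0884]
orientation: [-180.0, 0.0, -0.0]
force: [0.0, 0.7, -0.8]
opening: 0.0639
gripper_force: 30.0
```

send_rows:
  deltas:
    - [[0, 0, 0], 0]
    - [[0, 0, 0], 0]
    - [[0, 0, 0], 0]
    - [[0, 0, 0], 0]
    - [[0, 0, 0], 0]

```text
clock: 7.5
tool_pos: [0.5793, 0.0384, 0.0887]
orientation: [-180.0, -0.0, 0.0]
force: [0.4, 0.6, -1.1]
opening: 0.0637
gripper_force: 30.0
```

send_rows:
  deltas:
    - [[0, 0, 0.001], 0]
    - [[0, 0, 0.002], 0]
    - [[0, 0, 0.0035], 0]
    - [[0, 0, 0.0035], 0]
    - [[0, 0, 0.0035], 0]

```text
clock: 7.92
tool_pos: [0.5793, 0.0384, 0.0863]
orientation: [180.0, -0.0, 0.0]
force: [-2.3, 1.0, 5.7]
opening: 0.0635
gripper_force: 30.0
```

send_rows:
  deltas:
    - [[0, 0, 0], 0]
    - [[0, 0, 0], 0]
    - [[0, 0, 0], 0]
    - [[0, 0, 0], 0]
    - [[0, 0, 0], 0]
  gripper: 1

```text
clock: 8.33
tool_pos: [0.5792, 0.0384, 0.0856]
orientation: [180.0, 0.0, 0.0]
force: [-0.1, 0.2, 0.3]
opening: 0.0867
gripper_force: 0.0
```

send_rows:
  deltas:
    - [[0, 0, -0.03], 0]
    - [[0, 0, -0.06], 0]
    - [[0, 0, -0.09], 0]
    - [[0, 0, -0.125], 0]
    - [[0, 0, -0.125], 0]

```text
clock: 8.75
tool_pos: [0.5819, 0.039, 0.1913]
orientation: [-179.9, -0.5, 0.1]
force: [0.6, -0.3, 1.0]
opening: 0.0874
gripper_force: 0.0
```

send_rows:
  deltas:
    - [[-0.025, -0.05, 0], 0]
    - [[-0.05, -0.1, 0], 0]
    - [[-0.075, -0.15, 0], 0]
    - [[-0.1, -0.195, 0], 0]
    - [[-0.116, -0.235, 0], 0]

```text
clock: 9.17
tool_pos: [0.4855, 0.2261, 0.1858]
orientation: [-180.0, 0.0, -0.0]
force: [-0.2, 0.7, -0.3]
opening: 0.088
gripper_force: 0.0
```

```bash
python3 -c "
from h import *
diag('ring_wide_mid',.025,.032,(.58,.04),'p3')
diag('ring_narrow_mid',.011,.025,(.486,.265))"
```

```text
9.1667 [0.4855 0.2261 0.1858] [-1.7999e+02  0.0000e+00 -4.0000e-02] [-0.2  0.7 -0.3] 0.088
top 0.59 [307. 228.] [0.5806 0.0402] 0.963 643
scene 0.77 [331. 266.] [0.5793 0.0378] 0.658 487
scene 0.31 [188. 249.] [0.58 0.04] 0.0 240
9.3667 [0.4864 0.2263 0.1857] [-1.8e+02 -0.0e+00  1.7e-01] [0.3 0.2 0.7] 0.0875
scene 0.68 [428. 228.] [0.4847 0.2626] 0.883 347
```

send_rows:
  deltas:
    - [[0, -0.046, 0.02], 0]
    - [[0, -0.046, 0.06], 0]
    - [[0, -0.046, 0.1], 0]
    - [[0, -0.046, 0.13], 0]
    - [[0, -0.046, 0.1425], 0]

```text
clock: 9.98
tool_pos: [0.4862, 0.2595, 0.0684]
orientation: [179.8, 0.2, -0.1]
force: [-0.9, -0.3, -0.2]
opening: 0.0873
gripper_force: 0.0
```

send_rows:
  deltas:
    - [[0, 0, 0], 0]
    - [[0, 0, 0], 0]
    - [[0, 0, 0], 0]
    - [[0, 0, 0], 0]
    - [[0, 0, 0], 0]
  gripper: 0

```text
clock: 10.4
tool_pos: [0.4877, 0.2624, 0.0733]
orientation: [-179.9, -0.1, -0.0]
force: [-0.5, -0.4, 0.0]
opening: 0.06
gripper_force: 0.0
```

send_rows:
  deltas:
    - [[0, 0, 0], 0]
    - [[0, 0, 0], 0]
    - [[0, 0, 0], 0]
    - [[0, 0, 0], 0]
    - [[0, 0, 0], 0]

```text
clock: 10.82
tool_pos: [0.4874, 0.2623, 0.0727]
orientation: [-180.0, -0.1, 0.0]
force: [-1.5, -1.6, 6.6]
opening: 0.0488
gripper_force: 30.0
```

send_rows:
  deltas:
    - [[0, 0, -0.025], 0]
    - [[0, 0, -0.05], 0]
    - [[0, 0, -0.08], 0]
    - [[0, 0, -0.11], 0]
    - [[0, 0, -0.13], 0]

```text
clock: 11.23
tool_pos: [0.4873, 0.2622, 0.1781]
orientation: [-179.9, -0.1, 0.0]
force: [1.3, 1.1, -0.9]
opening: 0.0487
gripper_force: 30.0
```

send_rows:
  deltas:
    - [[0.018, 0.044, 0], 0]
    - [[0.036, 0.088, 0], 0]
    - [[0.054, 0.132, 0], 0]
    - [[0.072, 0.176, 0], 0]
    - [[0.09, 0.22, 0], 0]

```text
clock: 11.65
tool_pos: [0.5592, 0.0844, 0.176]
orientation: [-180.0, -0.0, 0.0]
force: [0.3, 0.0, -1.4]
opening: 0.0484
gripper_force: 30.0
```

send_rows:
  deltas:
    - [[0.012, 0.03, 0], 0]
    - [[0.02, 0.05, 0], 0]
    - [[0.025, 0.06, 0], 0]
    - [[0.025, 0.06, 0], 0]
    - [[0.025, 0.06, 0], 0]

```text
clock: 12.07
tool_pos: [0.5789, 0.0378, 0.1756]
orientation: [-180.0, 0.0, -0.1]
force: [-0.4, -0.4, -0.4]
opening: 0.0487
gripper_force: 30.0
```

```bash
python3 -c "
from h import *
diag('ring_narrow_mid',ctrl.get_obs()['tool_pos'][2]-.0615,.025,(.58,.04),'g1')
a=cv2.imread('pics/g1_scene.png')[195:305,260:410];cv2.imwrite('pics/c3.png',cv2.resize(a,(800,587),interpolation=cv2.INTER_CUBIC))"
```

```text
12.0667 [0.5789 0.0378 0.1756] [-1.8e+02  2.0e-02 -5.0e-02] [-0.4 -0.4 -0.4] 0.0487
scene 0.69 [336. 231.] [0.576  0.0371] 0.912 443
```

View pics/c3.png

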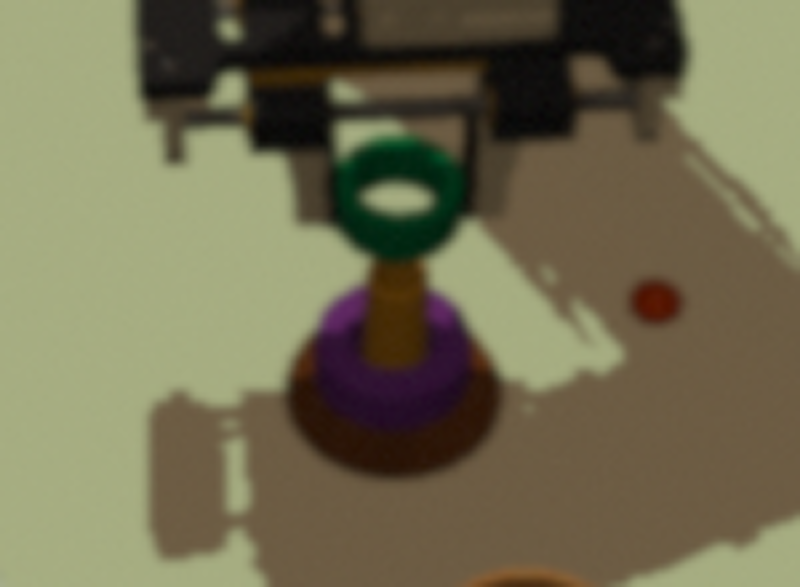

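Purple is home, and green hangs above the post about 3 mm too near in x. I'll correct that and lower it.

send_rows:
  deltas:
    - [[0.0037, -0.001, 0.007], 0]
    - [[0.0037, -0.001, 0.014], 0]
    - [[0.0037, -0.001, 0.022], 0]
    - [[0.0037, -0.001, 0.03], 0]
    - [[0.0037, -0.001, 0.038], 0]

```text
clock: 12.68
tool_pos: [0.5817, 0.0387, 0.1443]
orientation: [180.0, 0.0, 0.0]
force: [-0.7, 0.2, -0.3]
opening: 0.0485
gripper_force: 30.0
```

send_rows:
  deltas:
    - [[0, 0, 0.008], 0]
    - [[0, 0, 0.016], 0]
    - [[0, 0, 0.024], 0]
    - [[0, 0, 0.032], 0]
    - [[0, 0, 0.032], 0]

```text
clock: 13.1
tool_pos: [0.5813, 0.0384, 0.1182]
orientation: [180.0, 0.1, -0.0]
force: [-0.3, -0.1, -1.8]
opening: 0.0486
gripper_force: 30.0
```

send_rows:
  deltas:
    - [[0, 0, 0.003], 0]
    - [[0, 0, 0.006], 0]
    - [[0, 0, 0.0085], 0]
    - [[0, 0, 0.0085], 0]
    - [[0, 0, 0.0085], 0]

```text
clock: 13.52
tool_pos: [0.582, 0.0387, 0.113]
orientation: [-180.0, -0.0, 0.0]
force: [0.2, -0.3, -0.5]
opening: 0.0486
gripper_force: 30.0
```

send_rows:
  deltas:
    - [[0, 0, 0.001], 0]
    - [[0, 0, 0.002], 0]
    - [[0, 0, 0.004], 0]
    - [[0, 0, 0.004], 0]
    - [[0, 0, 0.004], 0]

```text
clock: 13.93
tool_pos: [0.5819, 0.0387, 0.1096]
orientation: [180.0, 0.0, 0.0]
force: [0.9, -0.1, -0.2]
opening: 0.049
gripper_force: 30.0
```

send_rows:
  deltas:
    - [[0, 0, 0.001], 0]
    - [[0, 0, 0.0015], 0]
    - [[0, 0, 0.0015], 0]
    - [[0, 0, 0.0015], 0]
    - [[0, 0, 0.0015], 0]

```text
clock: 14.35
tool_pos: [0.582, 0.0387, 0.1088]
orientation: [-180.0, -0.0, 0.0]
force: [-1.1, -0.6, 2.5]
opening: 0.0489
gripper_force: 30.0
```

send_rows:
  deltas:
    - [[0, 0, 0], 0]
    - [[0, 0, 0], 0]
    - [[0, 0, 0], 0]
    - [[0, 0, 0], 0]
    - [[0, 0, 0], 0]
  gripper: 1

```text
clock: 14.77
tool_pos: [0.582, 0.0387, 0.1085]
orientation: [180.0, 0.0, 0.0]
force: [-0.6, -0.7, -0.6]
opening: 0.0768
gripper_force: 0.0
```

send_rows:
  deltas:
    - [[0, 0, -0.02], 0]
    - [[0, 0, -0.06], 0]
    - [[0, 0, -0.1], 0]
    - [[0, 0, -0.15], 0]
    - [[0, 0, -0.194], 0]

```text
clock: 15.18
tool_pos: [0.5818, 0.0385, 0.2659]
orientation: [180.0, -0.0, 0.0]
force: [0.9, 0.6, 0.0]
opening: 0.0878
gripper_force: 0.0
```

send_rows:
  deltas:
    - [[0, 0.045, 0], 0.07]
    - [[0, 0.09, 0], 0.14]
    - [[0, 0.135, 0], 0.21]
    - [[0, 0.18, 0], 0.28]
    - [[0, 0.225, 0], 0.35]

```text
clock: 15.6
tool_pos: [0.5817, -0.1428, 0.264]
orientation: [-180.0, -0.0, -31.8]
force: [-0.1, -0.7, -0.3]
opening: 0.0876
gripper_force: 0.0
```

send_rows:
  deltas:
    - [[0, 0, 0], 0.07]
    - [[0, 0, 0], 0.14]
    - [[0, 0, 0], 0.21]
    - [[0, 0, 0], 0.28]
    - [[0, 0, 0], 0.35]

```text
clock: 16.02
tool_pos: [0.5818, -0.1416, 0.2636]
orientation: [180.0, 0.0, -63.3]
force: [-0.7, -0.1, -0.4]
opening: 0.0875
gripper_force: 0.0
```

send_rows:
  deltas:
    - [[0, 0, 0], 0.07]
    - [[0, 0, 0], 0.14]
    - [[0, 0, 0], 0.21]
    - [[0, 0, 0], 0.28]
    - [[0, 0, 0], 0.348]

```text
clock: 16.43
tool_pos: [0.5819, -0.1413, 0.2637]
orientation: [180.0, 0.0, -94.6]
force: [-0.8, -0.1, -0.4]
opening: 0.0873
gripper_force: 0.0
```

```bash
python3 -c "
from h import *
diag('ring_narrow_mid',.047,.025,(.58,.04),'g2')
diag('ring_wide_mid',.025,.032,(.58,.04))
p=ctrl.snapshot('scene')
for d in ctrl.cut_out(p,'stand')[:1]: print(fit(p,fillhull(d['pixels']),lambda x:MOD['stand'][0](x)+[np.r_[circ(*x,.032,.014),circ(*x,.032,.036)]],(.58,.04)))
"
```

```text
16.4333 [ 0.5819 -0.1413  0.2637] [179.99   0.   -94.63] [-0.8 -0.1 -0.4] 0.0873
scene 0.62 [332. 257.] [0.58   0.0331] 0.405 221
16.6333 [ 0.5819 -0.1413  0.2637] [179.99   0.   -94.11] [ 0.4 -0.2 -0.2] 0.0877
top 0.51 [313. 230.] [0.5896 0.0285] 0.009 14
scene 0.65 [331. 267.] [0.5779 0.038 ] 0.371 273
(array([0.58078065, 0.03793033]), np.float64(0.3878223773511731))
```

send_rows:
  deltas:
    - [[0.03, -0.006, 0], 0]
    - [[0.065, -0.012, 0], 0]
    - [[0.1, -0.02, 0], 0]
    - [[0.135, -0.025, 0], 0]
    - [[0.1436, -0.0272, 0], 0]

```text
clock: 17.35
tool_pos: [0.5949, -0.2607, 0.2634]
orientation: [180.0, -0.0, -94.4]
force: [1.0, -0.3, -0.3]
opening: 0.0878
gripper_force: 0.0
```

send_rows:
  deltas:
    - [[0, 0, 0.02], 0]
    - [[0, 0, 0.04], 0]
    - [[0, 0, 0.06], 0]
    - [[0, 0, 0.07], 0]
    - [[0, 0, 0.07], 0]

```text
clock: 17.77
tool_pos: [0.5941, -0.2571, 0.2056]
orientation: [179.8, 0.0, -94.3]
force: [-0.4, 0.8, 0.7]
opening: 0.0874
gripper_force: 0.0
```

```bash
python3 -c "
from h import *
diag('ring_narrow_mid',.047,.025,(.58,.04),'g3')
o=ctrl.get_obs();print(o['tool_pos'])
b=cv2.imread('pics/g3_scene.png')
a=np.hstack([cv2.resize(b[180:300,125:245],(400,400),interpolation=cv2.INTER_CUBIC),cv2.resize(b[200:320,275:395],(400,400),interpolation=cv2.INTER_CUBIC)])
cv2.imwrite('pics/c4.png',a)"
```

```text
17.7667 [ 0.5941 -0.2571  0.2056] [ 1.7979e+02  3.0000e-02 -9.4310e+01] [-0.4  0.8  0.7] 0.0874
scene 0.65 [330. 266.] [0.608  0.0341] 0.41 297
scene 0.64 [332. 259.] [0.5765 0.0377] 0.469 233
[ 0.59568701 -0.25748648  0.20898544]
```

View pics/c4.png

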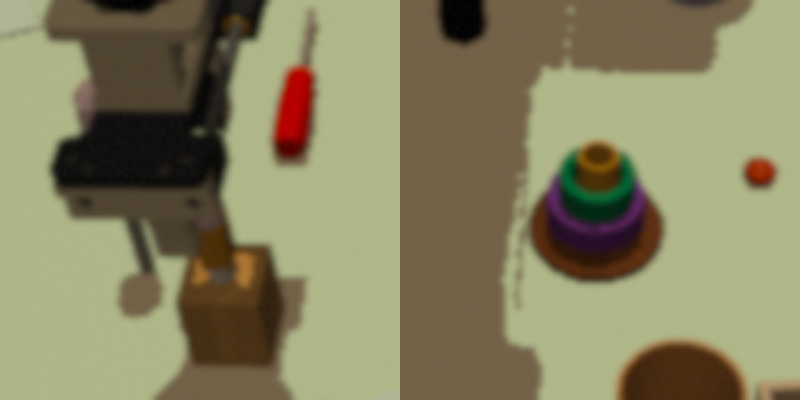

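Both rings are stacked and flat on the post (crop (597,190)), and the crystal in the rest is below the gripper. Next I descend to grip the collar.

send_rows:
  deltas:
    - [[0, 0, 0.02], 0]
    - [[0, 0, 0.04], 0]
    - [[0, 0, 0.055], 0]
    - [[0, 0, 0.066], 0]
    - [[0, 0, 0.0725], 0]

```text
clock: 18.38
tool_pos: [0.5949, -0.2574, 0.149]
orientation: [180.0, 0.0, -94.3]
force: [0.0, 0.7, -0.2]
opening: 0.0878
gripper_force: 0.0
```

send_rows:
  deltas:
    - [[0, 0, 0], 0]
    - [[0, 0, 0], 0]
    - [[0, 0, 0], 0]
    - [[0, 0, 0], 0]
    - [[0, 0, 0], 0]
  gripper: 0.45

```text
clock: 18.8
tool_pos: [0.5953, -0.2576, 0.1505]
orientation: [-179.9, -0.0, -94.3]
force: [-0.6, 0.9, 0.2]
opening: 0.0597
gripper_force: 0.0
```

send_rows:
  deltas:
    - [[0, 0, 0], 0]
    - [[0, 0, 0], 0]
    - [[0, 0, 0], 0]
    - [[0, 0, 0], 0]
    - [[0, 0, 0], 0]
  gripper: 0

```text
clock: 19.22
tool_pos: [0.595, -0.2575, 0.1498]
orientation: [180.0, -0.0, -94.3]
force: [-0.0, -0.3, -0.8]
opening: 0.0266
gripper_force: 0.0
```

send_rows:
  deltas:
    - [[0, 0, 0], 0]
    - [[0, 0, 0], 0]
    - [[0, 0, 0], 0]
    - [[0, 0, 0], 0]
    - [[0, 0, 0], 0]

```text
clock: 19.63
tool_pos: [0.5951, -0.2575, 0.1498]
orientation: [-180.0, -0.0, -94.3]
force: [-0.1, 0.1, -0.1]
opening: 0.021
gripper_force: 30.0
```

send_rows:
  deltas:
    - [[0, 0, 0], 0]
    - [[0, 0, 0], 0]
    - [[0, 0, 0], 0]
    - [[0, 0, 0], 0]
    - [[0, 0, 0], 0]

```text
clock: 20.05
tool_pos: [0.5951, -0.2575, 0.1498]
orientation: [-180.0, -0.0, -94.3]
force: [-0.5, -0.3, -0.4]
opening: 0.0212
gripper_force: 30.0
```

```bash
python3 -c "
from h import *
b={}
for n in('top','scene'):
    p=ctrl.snapshot(n);save(p,'k_%s.png'%n);b[n]=cv2.imread('pics/k_%s.png'%n)
    c=w2px(p,[.595,-.2575,.1])[0].astype(int)
    b[n]=cv2.resize(b[n][c[1]-30:c[1]+30,c[0]-25:c[0]+25],(400,480),interpolation=cv2.INTER_CUBIC)
cv2.imwrite('pics/c5.png',cv2.convertScaleAbs(np.hstack([b['top'],b['scene']]),alpha=1.6))"
```

```text
(no output)
```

View pics/c5.png

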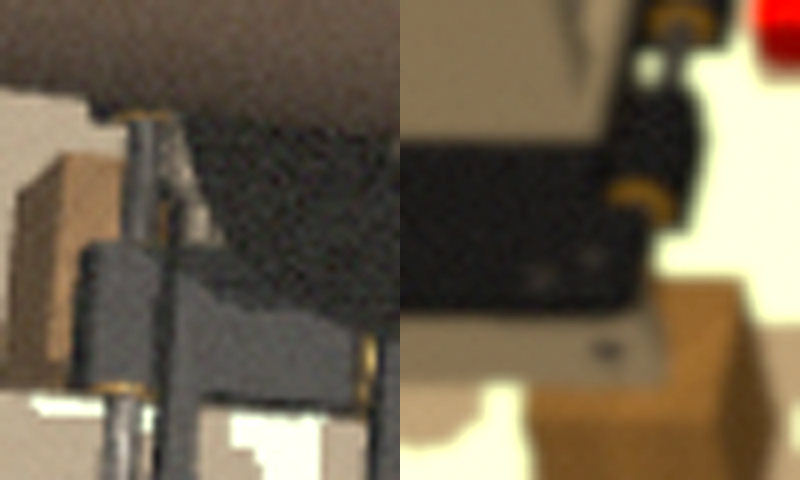

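The crop shows the gripper hiding the collar. The 21 mm opening is more than the 18 mm collar, so it is either turned or the pads catch the point. I'll re-grip a bit turned to find out.

send_rows:
  deltas:
    - [[0, 0, 0], 0]
    - [[0, 0, 0], 0]
    - [[0, 0, 0], 0.03]
    - [[0, 0, 0], 0.06]
    - [[0, 0, 0], 0.06]
  gripper: 0.4

```text
clock: 20.57
tool_pos: [0.5949, -0.2575, 0.1497]
orientation: [180.0, -0.0, -99.8]
force: [0.3, 1.1, 0.7]
opening: 0.035
gripper_force: 0.0
```

send_rows:
  deltas:
    - [[0, 0, 0], 0]
    - [[0, 0, 0], 0]
    - [[0, 0, 0], 0]
    - [[0, 0, 0], 0]
    - [[0, 0, 0], 0]
  gripper: 0

```text
clock: 20.98
tool_pos: [0.595, -0.2575, 0.1497]
orientation: [-180.0, 0.0, -99.7]
force: [-0.1, 0.6, -0.4]
opening: 0.021
gripper_force: 30.0
```

send_rows:
  deltas:
    - [[0, 0, 0], 0]
    - [[0, 0, 0], 0]
    - [[0, 0, 0], 0]
    - [[0, 0, 0], 0]
    - [[0, 0, 0], 0]

```text
clock: 21.4
tool_pos: [0.595, -0.2575, 0.1498]
orientation: [-180.0, -0.0, -99.7]
force: [0.3, -0.3, -0.5]
opening: 0.0215
gripper_force: 30.0
```

send_rows:
  deltas:
    - [[0, 0, 0], 0]
    - [[0, 0, 0], 0]
    - [[0, 0, 0], -0.03]
    - [[0, 0, 0.001], -0.06]
    - [[0, 0, 0.002], -0.06]
  gripper: 0.4

```text
clock: 21.82
tool_pos: [0.5951, -0.2575, 0.1482]
orientation: [-180.0, -0.0, -94.2]
force: [0.4, -0.1, 0.1]
opening: 0.035
gripper_force: 0.0
```

send_rows:
  deltas:
    - [[0, 0, 0], 0]
    - [[0, 0, 0], 0]
    - [[0, 0, 0], 0]
    - [[0, 0, 0], 0]
    - [[0, 0, 0], 0]
  gripper: 0

```text
clock: 22.23
tool_pos: [0.5951, -0.2575, 0.1482]
orientation: [-180.0, 0.0, -94.3]
force: [-0.1, 0.1, 0.5]
opening: 0.0212
gripper_force: 30.0
```

send_rows:
  deltas:
    - [[0, 0, 0], 0]
    - [[0, 0, 0], 0]
    - [[0, 0, 0], 0]
    - [[0, 0, 0], 0]
    - [[0, 0, 0], 0]

```text
clock: 22.65
tool_pos: [0.595, -0.2575, 0.1481]
orientation: [180.0, -0.0, -94.3]
force: [-0.5, 0.8, 0.2]
opening: 0.0213
gripper_force: 30.0
```

send_rows:
  deltas:
    - [[0, 0, -0.005], 0]
    - [[0, 0, -0.015], 0]
    - [[0, 0, -0.025], 0]
    - [[0, 0, -0.035], 0]
    - [[0, 0, -0.045], 0]

```text
clock: 23.07
tool_pos: [0.5953, -0.2575, 0.1855]
orientation: [-179.9, -0.0, -94.3]
force: [0.5, 0.2, -1.0]
opening: 0.0211
gripper_force: 30.0
```

send_rows:
  deltas:
    - [[0, 0, -0.012], 0]
    - [[0, 0, -0.03], 0]
    - [[0, 0, -0.05], 0]
    - [[0, 0, -0.065], 0]
    - [[0, 0, -0.075], 0]

```text
clock: 23.48
tool_pos: [0.5955, -0.2577, 0.2465]
orientation: [-179.9, -0.0, -94.3]
force: [0.3, 0.4, -1.2]
opening: 0.0209
gripper_force: 30.0
```

```bash
python3 -c "
from h import *
o=ctrl.get_obs();print(o['clock'],o['tool_pos'].round(4),o['orientation'].round(2),o['force'].round(2),o['opening'])
p=ctrl.snapshot('scene');save(p,'l1.png')
c=w2px(p,[.595,-.2575,.13])[0].astype(int);print(c)
b=cv2.imread('pics/l1.png')[c[1]-45:c[1]+55,c[0]-50:c[0]+50]
x,y,z=o['tool_pos']
print(w2px(p,[[x,y,z-.055-.018],[x,y,z-.055-.078]])-c+[50,45])
cv2.imwrite('pics/c6.png',cv2.convertScaleAbs(cv2.resize(b,(600,600),interpolation=cv2.INTER_CUBIC),alpha=1.4))"
```

```text
23.4833 [ 0.5955 -0.2577  0.2465] [-1.7986e+02 -2.0000e-02 -9.4310e+01] [ 0.32  0.35 -1.24] 0.020851688530486065
[186 239]
[[45.92290893 30.18688478]
 [51.61412266 51.34676564]]
```

View pics/c6.png

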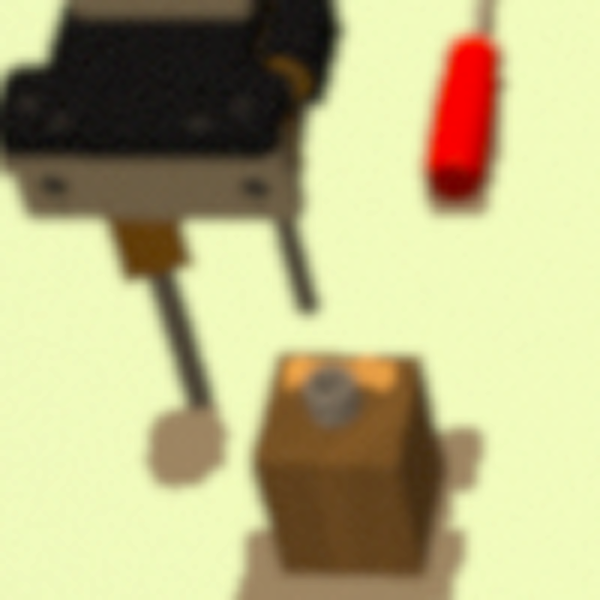

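The crop shows the crystal held upright. The stem tip at (308,308) matches the prediction from the tool pose to about 0.2 px, and the rest is now empty. I'll refine the stand axis with an edge-based fit.

```bash
cat >> h.py <<'E'
def edgefit(p,img,curves,x0,R=.006):
    g=cv2.GaussianBlur(img,(0,0),.8).astype(np.float32)
    gx=cv2.Sobel(g,cv2.CV_32F,1,0);gy=cv2.Sobel(g,cv2.CV_32F,0,1);G=np.sqrt((gx**2+gy**2).sum(2));G=np.minimum(G,np.percentile(G,98))
    def sc(x):
        q=np.vstack([w2px(p,c) for c in curves(x)]).astype(np.float32)
        return -cv2.remap(G,q[:,:1].copy(),q[:,1:].copy(),cv2.INTER_CUBIC).mean()
    v=[(sc((x0[0]+a,x0[1]+b)),a,b) for a in np.arange(-R,R,.001) for b in np.arange(-R,R,.001)]
    s,a,b=min(v);r=minimize(sc,(x0[0]+a,x0[1]+b),method="Nelder-Mead",options=dict(initial_simplex=[(x0[0]+a,x0[1]+b),(x0[0]+a+.0007,x0[1]+b),(x0[0]+a,x0[1]+b+.0007)]))
    return r.x.round(4),r.fun
E
python3 - <<'E'
from h import *
def vis(p,x,r,z0,z1):  # silhouette lines of a vertical cylinder
    R=cv2.Rodrigues(np.array(p["rvec"],float))[0];c=-R.T@np.ravel(p["tvec"]);d=c[:2]-np.array(x);a0=np.arctan2(d[1],d[0]);ph=np.arccos(r/np.hypot(*d))
    return [np.c_[np.full(20,x[0]+r*np.cos(a0+s*ph)),np.full(20,x[1]+r*np.sin(a0+s*ph)),np.linspace(z0,z1,20)] for s in(-1,1)]
for n in("scene","top"):
    p=ctrl.snapshot(n);im0=cv2.imread(f"pics/{n}0.png")
    print(n,"foot0",edgefit(p,im0,lambda x:[circ(*x,.045,.006,90)],(.58,.039)))
    print(n,"rim0",edgefit(p,im0,lambda x:[circ(*x,.013,.074,60)],(.58,.039)))
    print(n,"post0",edgefit(p,im0,lambda x:[circ(*x,.013,.074,40),circ(*x,.045,.006,40)]+vis(p,x,.013,.02,.074),(.58,.039)))
    im=cv2.cvtColor(p["color"],cv2.COLOR_RGB2BGR)
    print(n,"now rim",edgefit(p,im,lambda x:[circ(*x,.013,.074,60)]+vis(p,x,.013,.064,.074),(.58,.039)))
    print(n,"now all",edgefit(p,im,lambda x:[circ(*x,.013,.074,60),circ(*x,.045,.006,60)],(.58,.039)))
    print(n,"rest neck/empty",edgefit(p,im,lambda x:[circ(*x,.009,.076,60)],(.595,-.257)))
print(ctrl.get_obs()["tool_pos"],ctrl.get_obs()["clock"])
E
```

```text
scene foot0 (array([0.5815, 0.0371]), np.float64(-302.60467529296875))
scene rim0 (array([0.5829, 0.037 ]), np.float64(-270.8399658203125))
scene post0 (array([0.5819, 0.0373]), np.float64(-245.5827178955078))
scene now rim (array([0.5822, 0.037 ]), np.float64(-276.4789123535156))
scene now all (array([0.5822, 0.0373]), np.float64(-291.5503234863281))
scene rest neck/empty (array([ 0.5874, -0.2571]), np.float64(-173.39122009277344))
top foot0 (array([0.5811, 0.0411]), np.float64(-273.7463684082031))
top rim0 (array([0.5813, 0.0413]), np.float64(-137.73837280273438))
top post0 (array([0.5816, 0.0414]), np.float64(-182.19009399414062))
top now rim (array([0.5811, 0.041 ]), np.float64(-251.53018188476562))
top now all (array([0.5813, 0.0412]), np.float64(-277.8832092285156))
top rest neck/empty (array([ 0.5916, -0.2523]), np.float64(-162.3694610595703))
[ 0.59517068 -0.25745795  0.24478573] 23.6333
```

```bash
python3 - <<'E'
from h import *
p=ctrl.snapshot("scene")
print(edgefit(p,cv2.imread("pics/pw_scene.png"),lambda x:[circ(*x,.032,.1711-.0498,60),circ(*x,.017,.1711-.0498,60)],(.581,.041)),"tool .581 .041")
print(edgefit(p,cv2.imread("pics/g1_scene.png"),lambda x:[circ(*x,.025,.1756-.0507,60),circ(*x,.017,.1756-.0507,60)],(.578,.038)),"tool .5789 .0378")
im=cv2.cvtColor(p["color"],cv2.COLOR_RGB2BGR);z=.0168+.2448-.1482
for zz in (z,):
  print(edgefit(p,im,lambda x:[np.c_[np.full(30,x[0]),np.full(30,x[1]+s*.004),np.linspace(zz,zz+.03,30)] for s in(-1,1)]+[circ(*x,.004,zz,30)[np.r_[0:9,22:30]]],(.595,-.2575),.005),"tool",ctrl.get_obs()["tool_pos"])
E
```

```text
(array([0.5827, 0.0412]), np.float64(-153.58984375)) tool .581 .041
(array([0.5701, 0.0326]), np.float64(-220.84059143066406)) tool .5789 .0378
(array([ 0.5931, -0.2592]), np.float64(-361.2637939453125)) tool [ 0.59478728 -0.25735523  0.24385585]
```

send_rows:
  deltas:
    - [[-0.02, 0.0024, 0], 0]
    - [[-0.06, 0.007, 0], 0]
    - [[-0.1, 0.012, 0], 0]
    - [[-0.14, 0.0165, 0], 0]
    - [[-0.18, 0.021, 0], 0]

```text
clock: 24.1
tool_pos: [0.5883, -0.1114, 0.2429]
orientation: [179.9, -0.0, -94.4]
force: [0.7, -0.4, -1.3]
opening: 0.0211
gripper_force: 30.0
```

send_rows:
  deltas:
    - [[-0.04, 0.005, 0], 0]
    - [[-0.08, 0.01, 0], 0]
    - [[-0.12, 0.015, 0], 0]
    - [[-0.16, 0.02, 0], 0]
    - [[-0.1883, 0.0224, 0], 0]

```text
clock: 24.52
tool_pos: [0.5817, 0.0412, 0.2431]
orientation: [179.9, -0.0, -94.3]
force: [-0.1, -0.2, -1.2]
opening: 0.021
gripper_force: 30.0
```

send_rows:
  deltas:
    - [[0, 0, 0], 0]
    - [[0, 0, 0], 0]
    - [[0, 0, 0], 0]
    - [[0, 0, 0], 0]
    - [[0, 0, 0], 0]

```text
clock: 24.93
tool_pos: [0.5825, 0.0379, 0.2438]
orientation: [180.0, -0.0, -94.4]
force: [0.1, -0.5, -1.0]
opening: 0.0215
gripper_force: 30.0
```

```bash
cat > stem.py <<'E'
from h import *
p=ctrl.snapshot("scene");o=ctrl.get_obs();t=o["tool_pos"];print(o["clock"],t.round(4),o["orientation"].round(2),o["opening"],o["force"].round(1))
im=cv2.cvtColor(p["color"],cv2.COLOR_RGB2BGR);save(p,"st_%d.png"%p["shot"]);z=t[2]-.1482+.0163
c0=(t[0],t[1]-.001)
print("tip",edgefit(p,im,lambda x:[np.c_[np.full(30,x[0]),np.full(30,x[1]+s*.004),np.linspace(z,z+.03,30)] for s in(-1,1)]+[circ(*x,.004,z,30)[np.r_[0:9,22:30]]],c0,.005),z)
for a in(0,.015,.03): print("lines at",a,edgefit(p,im,lambda x:[np.c_[np.full(30,t[0]),np.full(30,x[1]+s*.004),np.linspace(z+a,z+a+.01,30)] for s in(-1,1)],c0,.005)[0][1])
print("collar under",edgefit(p,im,lambda x:[np.c_[np.full(20,x[0]+.009),x[1]+np.linspace(-.009,.009,20),np.full(20,z+.06)]],c0,.005))
print("rim",edgefit(p,im,lambda x:[circ(*x,.013,.074,60)],(.582,.0375)),edgefit(p,im,lambda x:[circ(*x,.045,.006,60)],(.582,.0375)))
E
python3 stem.py
```

```text
24.9833 [0.5825 0.038  0.2439] [ 1.7998e+02 -1.0000e-02 -9.4390e+01] 0.0208798250877224 [ 0.5  1.3 -1.7]
tip (array([0.5805, 0.0367]), np.float64(-324.71661376953125)) 0.11203914330818819
lines at 0 0.0368
lines at 0.015 0.0363
lines at 0.03 0.0363
collar under (array([0.5844, 0.0102]), np.float64(-321.06976318359375))
rim (array([0.5807, 0.0369]), np.float64(-215.54307556152344)) (array([0.582 , 0.0367]), np.float64(-256.1961975097656))
```

send_rows:
  deltas:
    - [[-0.0005, -0.0008, 0.008], 0]
    - [[-0.0005, -0.0008, 0.018], 0]
    - [[-0.0005, -0.0008, 0.028], 0]
    - [[-0.0005, -0.0008, 0.036], 0]
    - [[-0.0005, -0.0008, 0.038], 0]

```text
clock: 25.4
tool_pos: [0.5824, 0.039, 0.2118]
orientation: [179.8, -0.1, -94.3]
force: [-0.3, 0.2, -1.6]
opening: 0.0213
gripper_force: 30.0
```

send_rows:
  deltas:
    - [[0, 0, 0], 0]
    - [[0, 0, 0], 0]
    - [[0, 0, 0], 0]
    - [[0, 0, 0], 0]
    - [[0, 0, 0], 0]

```text
clock: 25.82
tool_pos: [0.5834, 0.0394, 0.2141]
orientation: [-180.0, 0.0, -94.3]
force: [-0.6, -1.3, -1.8]
opening: 0.0213
gripper_force: 30.0
```

```bash
python3 stem.py
```

```text
25.8667 [0.5834 0.0394 0.2141] [-1.7997e+02  2.0000e-02 -9.4310e+01] 0.020907036127451307 [ 0.4 -0.3 -0.6]
tip (array([0.5736, 0.0386]), np.float64(-320.94720458984375)) 0.08219865944527256
lines at 0 0.0377
lines at 0.015 0.0373
lines at 0.03 0.0387
collar under (array([0.5905, 0.0214]), np.float64(-329.5121154785156))
rim (array([0.5799, 0.0371]), np.float64(-208.80404663085938)) (array([0.5824, 0.0366]), np.float64(-252.97877502441406))
```

send_rows:
  deltas:
    - [[0.001, 0.0006, 0], 0]
    - [[0.001, 0.0006, 0.003], 0]
    - [[0.001, 0.0006, 0.008], 0]
    - [[0.001, 0.0006, 0.014], 0]
    - [[0.001, 0.0006, 0.02], 0]

```text
clock: 26.28
tool_pos: [0.5826, 0.0385, 0.1971]
orientation: [180.0, 0.0, -94.3]
force: [0.9, 0.5, -1.2]
opening: 0.0214
gripper_force: 30.0
```

send_rows:
  deltas:
    - [[0, 0, 0.006], 0]
    - [[0, 0, 0.012], 0]
    - [[0, 0, 0.018], 0]
    - [[0, 0, 0.024], 0]
    - [[0, 0, 0.03], 0]

```text
clock: 26.7
tool_pos: [0.5827, 0.0385, 0.1732]
orientation: [180.0, -0.0, -94.3]
force: [0.1, -0.0, -1.2]
opening: 0.0211
gripper_force: 30.0
```

send_rows:
  deltas:
    - [[0, 0, 0.005], 0]
    - [[0, 0, 0.009], 0]
    - [[0, 0, 0.012], 0]
    - [[0, 0, 0.0125], 0]
    - [[0, 0, 0.0125], 0]

```text
clock: 27.12
tool_pos: [0.5827, 0.0385, 0.1637]
orientation: [180.0, -0.0, -94.3]
force: [0.2, -0.6, 0.1]
opening: 0.0211
gripper_force: 30.0
```

send_rows:
  deltas:
    - [[0, 0, 0], 0]
    - [[0, 0, 0], 0]
    - [[0, 0, 0], 0]
    - [[0, 0, 0], 0]
    - [[0, 0, 0], 0]

```text
clock: 27.53
tool_pos: [0.5828, 0.0385, 0.1639]
orientation: [-180.0, 0.0, -94.3]
force: [0.5, -0.3, -2.2]
opening: 0.0211
gripper_force: 30.0
```

```bash
python3 stem.py
```

```text
27.5833 [0.5827 0.0385 0.1639] [-179.99    0.    -94.31] 0.021143399199185217 [ 0.2  0.1 -0.7]
tip (array([0.5737, 0.0474]), np.float64(-101.3607406616211)) 0.03195606655262338
lines at 0 0.0377
lines at 0.015 0.0267
lines at 0.03 0.0169
collar under (array([0.5715, 0.0444]), np.float64(-205.66845703125))
rim (array([0.5779, 0.0747]), np.float64(-172.9908905029297)) (array([0.5823, 0.0367]), np.float64(-250.2818145751953))
```

```bash
python3 - <<'E'
from h import *
p=ctrl.snapshot("scene");t=ctrl.get_obs()["tool_pos"];im=cv2.cvtColor(p["color"],cv2.COLOR_RGB2BGR)
for z0,z1 in((.076,.088),(.08,.09)):
  print("stem y",edgefit(p,im,lambda x:[np.c_[np.full(30,t[0]),np.full(30,x[1]+s*.004),np.linspace(z0,z1,30)] for s in(-1,1)],(t[0],.037),.004)[0][1])
print("rim front",edgefit(p,im,lambda x:[circ(*x,.013,.074,60)[np.r_[0:14,47:60]]],(.582,.037),.004),ctrl.get_obs()["qvel"].round(2))
print(ctrl.close_job())
E
```

```text
stem y 0.0807
stem y 0.0809
rim front (array([0.5823, 0.0075]), np.float64(-187.61514282226562)) [ 0.15  0.04 -0.06  0.02  0.03 -0.07]
the job is handed in; nothing more can be done
None
```

I handed the job in with both rings on the post and the crystal held still, its stem about 42 mm into the bore, but the result didn't come back with a verdict. I had no clear camera view of the stem once it was in the bore (my last centring fit gave no usable result), and the 21 mm grip suggests the fingers hold the crystal point rather than only the collar.

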